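# Lock a clamp stud in the bench track

## Robot

A 6-joint arm with a two-finger parallel gripper is mounted at the origin on a cart in front of the work surface, level with it; the furniture and walls round the work are solid. World frame = base frame: x ahead of the robot, y to its left, z up, the work surface at z = 0. Lengths are in mm, angles in rad, forces in N, time in s.
With the tool pointing down it reaches from about 350 to 775 mm from the base axis. Payload 5.5 kg.
Tool frame: the origin (TCP) lies midway between the tips of the shut fingers; the grasp point (between the pads) lies 19 mm behind it (robot.grip_depth is the distance from the TCP to the grasp point, in mm); z points along the fingers, y is the line along which they close (so a half turn about z gives the same grasp; the last joint's range is limited). The gripper opens to 85 mm and grips with 20 to 120 N. Pads are 22 mm wide; open, the fingers measure 114 mm over their backs; the gripper's body (76 mm by 85 mm) begins 54 mm behind the grasp point. The pads swing forward as they close: fully open they stand 13 mm farther back than shut.
Start: joints at [-1.465, 0.313, 0.046, 1.304, 0, 1.431], TCP at [139.909, -557.761, 231.323] pointing down, gripper open.
Joint ranges: [-2.76, 2.76], [-0.86, 1.69], [-1.03, 1.26], [-2.2, 2.34], [-1.47, 1.5], [-3.14, 3.14]. Speed limits (rad/s): [2.57, 2.57, 3.14, 3.14, 3.14, 3.14].

## Interface

Orientations are given as a unit quaternion [w, x, y, z].
In Python, from bench import robot gives the robot as it stands.
- The arm moves only by the shell command python3 -m crank 'ROWS' [FORCE]. ROWS is JSON, a list of rows, each an object of numbers: "dx", "dy", "dz": the shift along the tool's x, y, z in mm; "ax", "ay", "az": the turn, a rotation vector about the tool's x, y, z in degrees; "jaw": the gripper's target within -1 to 1 (fully open at 1, half-way at 0, shut at -1). A call has 1 to 10 rows; each row shifts and turns the commanded pose from where the row before left it, along the tool's axes as they then stand; what a row does not reach is not made up. A row lasts 1/10 s, in which the tool goes at most 50 mm and 8.59 degrees, less where a joint would pass 70% of its speed; a pose out of reach is approached as far as the arm can. A call is refused whole if a number of a shift passes 50 or a number of a turn 8.59, either way. A call with a gripper value outside its range is refused whole. The fingers move at their own pace and stop on an object; FORCE is the grip in N (left out, the last holds). Time passes only in rows, so rows that do not move let the fingers close. It gives the time, the measured TCP pose, the force, the opening and the grip force at its end, in the units of the state.
- robot.observe(): the state, without advancing time (a new reading comes with each control period).
- robot.get_image(name): name is "scene" or "top" or "wrist"; returns a dict with "color" (420x560x3 uint8, blue, green, red), "depth" (420x560 float32, mm along the optical axis (not along the pixel's ray), 0 where there is no reading), "K" (3x3 intrinsics, pixels), "world_to_cam" (4x4, takes a point from world to camera coordinates); the wrist camera has in their place "hand_eye" (4x4, takes a point from camera to tool coordinates, whose origin is the TCP and whose axes are the flange's). Camera axes: x right, y down, z forward; pixel columns grow to the right and rows downward; lengths in mm; the calibration is good to about 2 mm. The wrist camera is an equidistant fisheye: a pixel r from the principal point sees the ray r / f radians off the axis. A picture is of the moment at which its call begins: read the wrist's pose just before it.
- robot.sign_off(): hands the job in; it is judged then, once.
Trained networks look in the newest picture that a camera, given by its name, has taken for a name from the list of things; names that differ only in an ending like _2 or _b are one class to them, and where a whole thing is asked for, a point or a joint stands for the part that bears it (a point fixed in the world has none). Each returns a list of dicts, best first, with "p" (0 to 1); they miss things now and then, are a little off and sometimes report something else, mostly with a low value. They report only what shows in the picture. A call takes as long as a camera call. They do not tell look-alikes from the thing itself.
- robot.masks_of(camera, query): "mask" (420x560 bool, what is visible of it) and "point" ([column, row] in pixels, amid what is visible of it).
The state is a dict: "clock": time; "joints": joint angles; "qd": joint speeds; "tau": joint torques, N m; "tcp_pos": TCP position; "orientation": TCP orientation; "wrist_force": force on the tool from outside, world axes, zero at the start; "torque": the same for the moment, N m; "width": finger opening in mm; "grasp_force": force on a finger pad.
Only numpy, scipy, OpenCV 4.12 (cv2) and the standard library are available. Lean on these libraries where they do the work, as an engineer would, in place of code of your own. Each camera call takes 0.05 s, during which the arm holds its last target. There are 200 camera calls.

## Task

Take the clamp stud out of its stand and lower its T-head into the slot of the bench track, in the half of the track away from the steel stop block. Slide it along the slot until its collar bears firmly on the pad of the stop screw that sticks out of the stop block, then push it down against the sprung floor of the slot, give it a quarter turn either way and let go, so that it stays locked under the lips of the slot with its collar still touching the pad or within a hair of it. Handle it gently, without ramming it into the track or the screw, and do not disturb the amber bottle or the pink culture dish.

Things in the scene. Friction and masses are not known exactly. Their poses are not given: they have to be found in the camera images.
- stud_grip (a point): Centre of the black wing grip of the clamp stud, a loose T-stud of about 0.16 kg, 68 mm tall. The grip is a flat bar 46 mm long (its x), 14 mm thick (its y), 26 mm high (its z, up). Under it a post 14 mm in diameter, then a round collar, a shank and the T-head. At the start it hangs upright by the collar in a stand.
- stud_head (a point): Centre of the underside of the stud's steel T-head, 55 mm straight below stud_grip. The head is 28 mm long along x (the same direction as the grip), 12 mm wide along y, 7 mm high. Above it a shank 11 mm in diameter, then the round collar, 44 mm in diameter, from 19 to 25 mm above this point.
- stand: Fixed grey stand, 85 (x) x 60 x 24 mm, with a hole 35 x 19 mm through its middle in which the stud hangs, grip about along x. Origin: centre of the underside. Lift the stud 25 mm to clear it.
- track: Fixed aluminium T-slot track. Origin: centre of its underside; x along the slot, z up. Top face at z = 34 mm, 64 mm wide. The slot, at y = 0, is 15 mm wide from x = -120 to +120 mm. Lips 8 mm thick (z 26 to 34); below them the channel is 32 mm wide and the head can turn, only there. Put the head in at x between -100 and -10 mm (the half away from the stop block).
- slot_floor (a point): Centre of the slot's floor, a sprung steel strip that yields straight down all along; top at z = 23.5 mm of the track. It starts to yield at about 5 N and takes about 10 N at 8.5 mm down. The stud first rests on it with its head between the lips (stud_grip at z = 78.5 mm of the track, collar 8.5 mm above the track) and cannot turn.
- lock_point (a point): Point of the track at x = y = 0, z = 74 mm: the height of stud_grip when locked (head lifted by the strip against the underside of the lips, grip across the slot). To turn, push the stud at least 5 mm down from its rest on the strip; at 8.5 mm the collar meets the track's top. Keep the push below 40 N.
- stop_block: Steel stop block 24 (x, along the slot) x 50 x 13 mm high, fixed across the slot on top of the track. Origin: centre of its underside; axes parallel to the track's. Through it passes the stop screw, whose flat pad (22 wide, 11 high) faces the stud 16 to 50 mm on the -x side of this origin; how far is not tracked. The collar meets the pad: push until felt, 5 to 10 N, stay below 20 N.
- reagent_1: Bystander: amber bottle with black cap, 50 mm in diameter, 98 mm tall, standing to the left. Leave alone.
- petri_1: Bystander: culture dish with pink content, 61 mm in diameter, 14 mm high, near the stand. Leave alone.
Mind the look-alikes: they are no part of the job. What is shaped like the part that bears stud_grip but purple or turquoise is not meant.

How it is judged:
By the outcome, as a careful person would: the job done as asked, in the order asked, and still so for the second after the job is handed in, with the robot touching nothing.
It also fails if it takes over 56 s, if anything falls off the work surface, if the arm or the gripper's body presses on something with over 40 N, if the wrist force passes 120 N, or if a joint passes its speed limit or range.

## Working session

There is one attempt and no reset: what is moved stays moved. The work goes in short steps, Python scripts to look and compute and a shell command to move; the robot and the scene stay as the last step left them, time stands still between calls to the robot, and variables do not carry over. Pictures are saved under pics/ and viewed, at most 11 in all, crops included, and the job is handed in when it is done.

```bash
mkdir -p pics; ls; python3 - <<'E'
from bench import robot
import cv2,numpy as np,pickle
for n in("scene","top"):
    d=robot.get_image(n); pickle.dump(d,open(n+".pkl","wb")); cv2.imwrite(f"pics/{n}.png",d["color"])
    print(n,d["K"].tolist(),np.round(d["world_to_cam"],3).tolist())
    for q in("stud_grip","stand","track","stop_block","petri_1","reagent_1"):
        for r in robot.masks_of(n,q): print(n,q,round(r["p"],2),r["point"],r["mask"].sum())
print(robot.observe())
E
```

```text
pics
scene [[455.86552759432226, 0.0, 277.0165055313933], [0.0, 455.86552759432226, 207.00221349590876], [0.0, 0.0, 1.0]] [[0.89, -0.455, -0.022, -465.134], [-0.305, -0.559, -0.771, 231.904], [0.338, 0.693, -0.637, 1344.834], [0.0, 0.0, 0.0, 1.0]]
scene stud_grip 0.66 [363.2, 275.3] 259
scene stud_grip 0.63 [325.1, 279.9] 248
scene stud_grip 0.61 [340.4, 314.2] 299
scene stud_grip 0.36 [296.1, 229.4] 1392
scene stand 0.93 [324.9, 290.6] 478
scene track 0.8 [296.0, 227.8] 1281
scene petri_1 0.7 [297.1, 306.4] 370
scene reagent_1 0.7 [235.8, 153.0] 235
top [[546.3814598620914, 0.0, 282.6973427036401], [0.0, 546.3814598620914, 199.83562233587972], [0.0, 0.0, 1.0]] [[0.026, -0.999, 0.02, -26.253], [-0.99, -0.028, -0.135, 515.42], [0.136, -0.016, -0.991, 1734.308], [0.0, 0.0, 0.0, 1.0]]
top stud_grip 0.64 [374.0, 197.6] 145
top stud_grip 0.52 [384.1, 172.7] 167
top stud_grip 0.5 [359.6, 166.7] 155
top stud_grip 0.48 [406.3, 202.1] 141
top stand 0.66 [365.0, 203.2] 309
top track 0.69 [286.7, 186.6] 1654
top stop_block 0.5 [251.2, 182.4] 123
top petri_1 0.55 [377.2, 232.0] 290
top petri_1 0.31 [153.1, 175.6] 243
top reagent_1 0.53 [154.7, 178.2] 239
{'clock': 0.7, 'joints': array([-1.46460538e+00,  3.13161028e-01,  4.61115921e-02,  1.30357029e+00,
        1.15805578e-05,  1.43118707e+00]), 'qd': array([ 1.47625979e-03, -2.07543844e-03,  6.48374237e-04,  5.73443544e-04,
        6.13755888e-05, -4.26533833e-04]), 'tau': array([ 1.12215053e-03, -4.80283999e+01,  2.98752093e+01, -1.64830140e-04,
       -5.47018055e-05, -4.30474984e-06]), 'tcp_pos': array([ 139.91153948, -557.7801523 ,  231.35012622]), 'orientation': array([8.83866498e-05, 9.92457280e-01, 1.22590947e-01, 4.31408374e-06]), 'wrist_force': array([-0.36482428, -0.49637929,  0.23492798]), 'torque': array([0.01970234, 0.00746156, 0.00494058]), 'grasp_force': 0.0, 'width': 85.43199480666392}
```

```bash
python3 - <<'E'
import cv2,pickle
a=pickle.load(open("top.pkl","rb"))["color"][120:270,120:440]
b=pickle.load(open("scene.pkl","rb"))["color"][170:345,200:400]
cv2.imwrite("pics/topc.png",cv2.resize(a,None,fx=2.5,fy=2.5,interpolation=2));cv2.imwrite("pics/scc.png",cv2.resize(b,None,fx=3.4,fy=3.4,interpolation=2))
E
```

```text
(no output)
```

View pics/topc.png

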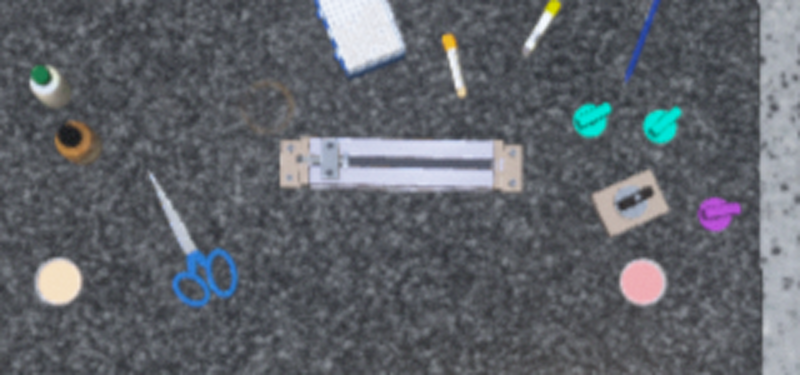

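View pics/scc.png

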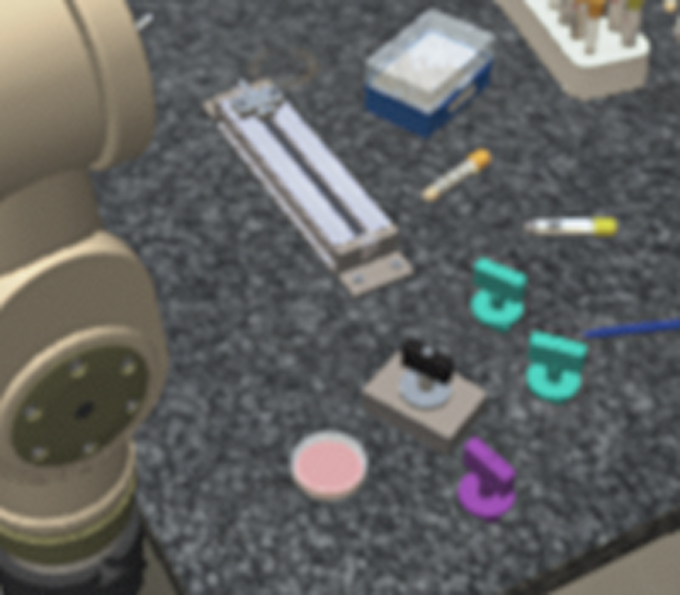

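The top crop shows one black wing grip in the grey stand at crop (633,198), which is full-image (374,198). The turquoise ones are at (360,167) and (384,173), and the purple one is at (406,202). Only the black one in the stand fits, so that is the stud. The stop block is at the track's left end (251,182), so the stud goes into the right half.

```bash
cat > h.py <<'E'
import numpy as np,cv2,pickle
from scipy.spatial.transform import Rotation as R
def ray(d,pts,z):
    "pinhole pixels -> world points on plane z"
    M=np.linalg.inv(d["world_to_cam"]);pts=np.atleast_2d(pts).astype(float)
    v=np.c_[pts,np.ones(len(pts))]@np.linalg.inv(d["K"]).T@M[:3,:3].T;o=M[:3,3]
    return o+v*((z-o[2])/v[:,2])[:,None]
def tool(s): 
    q=s["orientation"];return R.from_quat([q[1],q[2],q[3],q[0]]),s["tcp_pos"]
def wray(d,s,pts,z):
    "fisheye wrist pixels -> world points on plane z"
    K=d["K"];pts=np.atleast_2d(pts).astype(float)
    u=(pts-K[:2,2])/[K[0,0],K[1,1]];th=np.linalg.norm(u,axis=1)+1e-9
    v=np.c_[u*(np.sin(th)/th)[:,None],np.cos(th)]
    r,p=tool(s);H=d["hand_eye"];o=r.apply(H[:3,3])+p;v=r.apply(v@H[:3,:3].T)
    return o+v*((z-o[2])/v[:,2])[:,None]
def wproj(d,s,P):
    "world points -> fisheye wrist pixels"
    r,p=tool(s);c=np.linalg.inv(d["hand_eye"])@np.c_[r.inv().apply(np.atleast_2d(P)-p),np.ones(len(np.atleast_2d(P)))].T
    c=c[:3].T;rho=np.hypot(c[:,0],c[:,1])+1e-9;th=np.arctan2(rho,c[:,2])
    return d["K"][:2,2]+c[:,:2]/rho[:,None]*th[:,None]*[d["K"][0,0],d["K"][1,1]]
def axis(P):
    P=P[:,:2];m=P.mean(0);u,w,v=np.linalg.svd(P-m,full_matrices=False);return m,np.degrees(np.arctan2(v[0,1],v[0,0]))
E
python3 - <<'E'
from h import *
d=pickle.load(open("top.pkl","rb"));s=pickle.load(open("scene.pkl","rb"))
print("grip top",ray(d,[374,197.6],60),"scene",ray(s,[325.1,279.9],60))
f=lambda x,y:[x/2.5+120,y/2.5+120]
print("slot",ray(d,[f(348,160.5),f(491,164)],34));print("block",ray(d,f(330,158),47))
print("petri",ray(d,f(643,282),14),"bottle",ray(d,f(70,135),98))
print("grip ends",ray(d,[f(616,206),f(652,190)],73))
E
```

```text
grip top [[ 528.1513715  -304.26763334   60.        ]] scene [[ 514.94873977 -311.03305295   60.        ]]
slot [[ 565.22212079   65.4478937    34.        ]
 [ 566.03272814 -120.78270254   34.        ]]
block [[565.66781886  88.3991927   47.        ]]
petri [[ 419.15712255 -323.6542465    14.        ]] bottle [[576.8330414  412.08397493  98.        ]]
grip ends [[ 510.15426501 -277.67831461   73.        ]
 [ 532.02101986 -323.55453158   73.        ]]
```

```bash
python3 -m crank '[{"dx":42.8,"dy":-15.3},{"dx":42.8,"dy":-15.3},{"dx":42.8,"dy":-15.3},{"dx":42.8,"dy":-15.3},{"dx":42.8,"dy":-15.3},{"dx":42.8,"dy":-15.3},{"dx":42.8,"dy":-15.3},{"dx":42.8,"dy":-15.3},{"dx":42.8,"dy":-15.3},{"dx":42.8,"dy":-15.3}]'
python3 -m crank '[{"az":-8.5},{"az":-8.5},{"az":-8.5},{"az":-8.5},{"az":-8.5},{"az":-8.5},{"az":-8.5},{"az":-8.5},{"az":-8.5},{"az":-8.5}]'
python3 -m crank '[{"az":-8.5,"dz":20},{"az":-8.0,"dz":20},{"dz":20},{}]'
python3 - <<'E'
from h import *;from bench import robot
s=robot.observe();d=robot.get_image("wrist");pickle.dump((d,s),open("w1.pkl","wb"))
cv2.imwrite("pics/w1.png",d["color"]);print(s["tcp_pos"],s["orientation"],s["joints"],d["hand_eye"].round(3).tolist(),d["K"].tolist())
for q in("stud_grip","stand"):
  for r in robot.masks_of("wrist",q):
    P=wray(d,s,np.argwhere(r["mask"])[:,::-1],73 if q!="stand" else 24);print(q,r["p"],r["point"],axis(P))
E
```

```text
[ 139.91153948 -557.7801523   231.35012622] [8.83866498e-05 9.92457280e-01 1.22590947e-01 4.31408374e-06] [-1.46460538e+00  3.13161028e-01  4.61115921e-02  1.30357029e+00
  1.15805578e-05  1.43118707e+00] [[-0.001, -0.947, -0.321, 82.217], [1.0, -0.001, -0.0, 0.265], [0.0, -0.321, 0.947, -142.605], [0.0, 0.0, 0.0, 1.0]] [[325.19226210127806, 0.0, 280.7572087441792], [0.0, 325.19226210127806, 213.86164685780156], [0.0, 0.0, 1.0]]invalid input
invalid input
invalid input
```

View pics/w1.png

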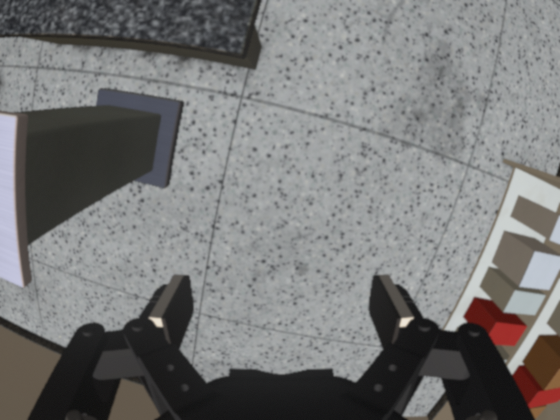

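The picture shows only the start pose: the rows were refused as "invalid input". I'll try again with every key in each row.

```bash
python3 -m crank '[{"dx":42.8,"dy":-15.3,"dz":0,"ax":0,"ay":0,"az":0,"jaw":1}]'
```

```text
clock: 0.95
tcp_pos: [175.1, -535.1, 230.9]
orientation: [0.001, 0.993, 0.12, -0.001]
wrist_force: [1.0, 0.3, 0.3]
width: 85.5
grasp_force: 0.0
```

```bash
python3 -m crank '[{"dx":42.8,"dy":-15.3,"dz":0,"ax":0,"ay":0,"az":0,"jaw":1},{"dx":42.8,"dy":-15.3,"dz":0,"ax":0,"ay":0,"az":0,"jaw":1},{"dx":42.8,"dy":-15.3,"dz":0,"ax":0,"ay":0,"az":0,"jaw":1},{"dx":42.8,"dy":-15.3,"dz":0,"ax":0,"ay":0,"az":0,"jaw":1},{"dx":42.8,"dy":-15.3,"dz":0,"ax":0,"ay":0,"az":0,"jaw":1},{"dx":42.8,"dy":-15.3,"dz":0,"ax":0,"ay":0,"az":0,"jaw":1},{"dx":42.8,"dy":-15.3,"dz":0,"ax":0,"ay":0,"az":0,"jaw":1},{"dx":42.8,"dy":-15.3,"dz":0,"ax":0,"ay":0,"az":0,"jaw":1},{"dx":42.8,"dy":-15.3,"dz":0,"ax":0,"ay":0,"az":0,"jaw":1}]'
python3 -m crank '[{"dx":0,"dy":0,"dz":0,"ax":0,"ay":0,"az":-8.5,"jaw":1},{"dx":0,"dy":0,"dz":0,"ax":0,"ay":0,"az":-8.5,"jaw":1},{"dx":0,"dy":0,"dz":0,"ax":0,"ay":0,"az":-8.5,"jaw":1},{"dx":0,"dy":0,"dz":0,"ax":0,"ay":0,"az":-8.5,"jaw":1},{"dx":0,"dy":0,"dz":0,"ax":0,"ay":0,"az":-8.5,"jaw":1},{"dx":0,"dy":0,"dz":0,"ax":0,"ay":0,"az":-8.5,"jaw":1},{"dx":0,"dy":0,"dz":0,"ax":0,"ay":0,"az":-8.5,"jaw":1},{"dx":0,"dy":0,"dz":0,"ax":0,"ay":0,"az":-8.5,"jaw":1},{"dx":0,"dy":0,"dz":0,"ax":0,"ay":0,"az":-8.5,"jaw":1},{"dx":0,"dy":0,"dz":0,"ax":0,"ay":0,"az":-8.5,"jaw":1}]'
python3 -m crank '[{"dx":0,"dy":0,"dz":20,"ax":0,"ay":0,"az":-8.5,"jaw":1},{"dx":0,"dy":0,"dz":20,"ax":0,"ay":0,"az":-8,"jaw":1},{"dx":0,"dy":0,"dz":20,"ax":0,"ay":0,"az":0,"jaw":1},{"dx":0,"dy":0,"dz":0,"ax":0,"ay":0,"az":0,"jaw":1},{"dx":0,"dy":0,"dz":0,"ax":0,"ay":0,"az":0,"jaw":1}]'
cat > look.py <<'E'
import sys
from h import *;from bench import robot
n=sys.argv[1];s=robot.observe();d=robot.get_image("wrist");pickle.dump((d,s),open(n+".pkl","wb"))
cv2.imwrite(f"pics/{n}.png",d["color"]);r,p=tool(s);M=r.as_matrix();print(s["tcp_pos"],"yaw",np.degrees(np.arctan2(M[1,0],M[0,0])),"z",M[:,2].round(4),s["joints"].round(2),s["clock"])
for a in sys.argv[2:]:
  q,z=a.split(":")
  for m in robot.masks_of("wrist",q):
    P=wray(d,s,np.argwhere(m["mask"])[:,::-1],float(z));print(q,round(m["p"],2),m["point"],axis(P),cv2.minAreaRect(P[:,:2].astype(np.float32)))
E
python3 look.py w2 stud_grip:73 stand:24
```

```text
clock: 1.85
tcp_pos: [519.3, -304.0, 231.5]
orientation: [0.0, 0.992, 0.123, 0.0]
wrist_force: [-0.0, -0.5, 0.1]
width: 85.2
grasp_force: 0.0
clock: 2.85
tcp_pos: [517.8, -305.2, 231.3]
orientation: [0.0, 0.647, 0.763, -0.0]
wrist_force: [-0.8, 0.0, -0.0]
width: 85.2
grasp_force: 0.0
clock: 3.35
tcp_pos: [517.7, -305.1, 171.4]
orientation: [-0.0, 0.533, 0.846, 0.0]
wrist_force: [0.6, 0.4, 0.6]
width: 85.9
grasp_force: 0.0
[ 517.66343678 -305.12548868  171.43303365] yaw 115.56394063297923 z [-6.e-04  4.e-04 -1.e+00] [-0.67  0.39  0.    1.19 -0.    0.46] 3.35
stud_grip 0.76 [229.8, 288.2] (array([ 506.1282097 , -387.74396889]), np.float64(-80.38429027583315)) ((503.7095642089844, -394.10931396484375), (68.09691619873047, 35.73920440673828), 85.67897033691406)
stud_grip 0.65 [289.0, 199.8] (array([ 517.65890844, -293.54655457]), np.float64(-61.22603200595777)) ((519.081787109375, -297.1665344238281), (36.40932846069336, 52.26074981689453), 25.47099494934082)
stud_grip 0.64 [358.1, 270.8] (array([ 600.98442854, -322.98702144]), np.float64(-49.499921452454)) ((607.4901733398438, -324.46942138671875), (35.956302642822266, 56.60064697265625), 66.29396057128906)
stud_grip 0.55 [431.4, 26.5] (array([ 553.51756523, -113.38328344]), np.float64(-90.53478941688907)) ((553.2197875976562, -110.93531036376953), (11.416821479797363, 51.297760009765625), 1.2614314556121826)
stand 0.61 [279.5, 174.1] (array([ 517.54703726, -293.9539456 ]), np.float64(-67.43364719600997)) ((521.1627197265625, -299.64215087890625), (60.165191650390625, 88.04418182373047), 24.983301162719727)
```

View pics/w2.png

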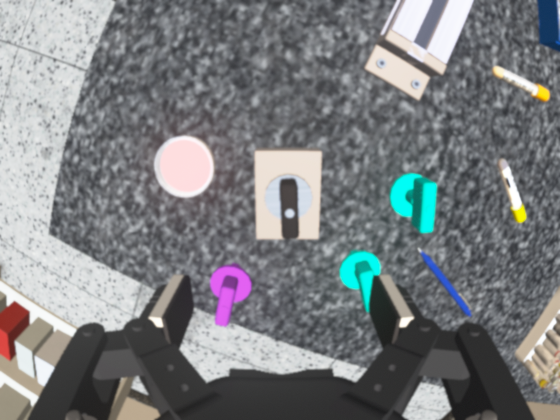

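The wrist view shows the black grip at (289,208) in the stand. The dish is at (184,166), the purple look-alike at (228,295) and the turquoise ones at (414,200) and (362,275). I'll segment the black grip alone.

```bash
python3 - <<'E'
from h import *
d,s=pickle.load(open("w2.pkl","rb"));g=d["color"].max(2)
m=np.zeros(g.shape,np.uint8);m[170:240,272:308]=g[170:240,272:308]<75
n,l,st,c=cv2.connectedComponentsWithStats(m);k=1+st[1:,4].argmax();print(st[k])
px=np.argwhere(l==k)[:,::-1]
for z in(60,73):print(z,cv2.minAreaRect(wray(d,s,px,z)[:,:2].astype(np.float32)))
# project hypothesised grip model and compare
import itertools
from scipy.optimize import minimize
box=np.array(list(itertools.product((-23,23),(-7,7),(-13,13))),float)
def mask(x):
    a=np.radians(x[2]);Rm=np.array([[np.cos(a),-np.sin(a)],[np.sin(a),np.cos(a)]])
    P=np.c_[box[:,:2]@Rm.T+x[:2],box[:,2]+60];h=cv2.convexHull((wproj(d,s,P)*16).astype(np.int32))
    o=np.zeros(g.shape,np.uint8);cv2.fillPoly(o,[h],1,shift=4);return o
t=cv2.morphologyEx((l==k).astype(np.uint8),cv2.MORPH_CLOSE,np.ones((9,9)))
f=lambda x:float((mask(x)!=t).sum())
r=minimize(f,[519,-301,-64],method="Nelder-Mead",options=dict(initial_simplex=[[519,-301,-64],[525,-301,-64],[519,-307,-64],[519,-301,-58]]))
print(r.x,r.fun,t.sum());o,_=None,None
E
```

```text
[283 216  14  23 256]
60 ((530.276123046875, -315.87469482421875), (10.947061538696289, 19.792428970336914), 26.445911407470703)
73 ((527.7980346679688, -311.5340576171875), (10.387014389038086, 18.779794692993164), 26.445844650268555)
[ 522.68431713 -300.73640046  -60.76938657] 906.0 263
```

```bash
cat > fit.py <<'E'
import sys,itertools
from h import *
from scipy.optimize import minimize
box=np.array(list(itertools.product((-23,23),(-7,7),(-13,13))),float)
def fit(d,s,roi,x0,thr,zc=60):
    x,y,X,Y=roi;g=d["color"].max(2);m=np.zeros(g.shape,np.uint8);m[y:Y,x:X]=g[y:Y,x:X]<thr
    t=cv2.morphologyEx(cv2.morphologyEx(m,cv2.MORPH_CLOSE,np.ones((11,11))),cv2.MORPH_OPEN,np.ones((5,5)))
    def mask(v):
        a=np.radians(v[2]);Q=np.array([[np.cos(a),-np.sin(a)],[np.sin(a),np.cos(a)]])
        h=cv2.convexHull((wproj(d,s,np.c_[box[:,:2]@Q.T+v[:2],box[:,2]+zc])*16).astype(np.int32))
        o=np.zeros(g.shape,np.uint8);cv2.fillPoly(o,[h],1,shift=4);return o
    f=lambda v:float((mask(v)!=t).sum())
    r=minimize(f,x0,method="Nelder-Mead",options=dict(initial_simplex=[x0]+[list(np.add(x0,e)) for e in np.eye(3)*6]))
    return r.x,r.fun,t.sum(),cv2.boundingRect(t)
E
python3 - <<'E'
from fit import *
d,s=pickle.load(open("w2.pkl","rb"))
for thr in(85,100,115): print(thr,fit(d,s,(272,170,308,241),[519,-302,-64.],thr))
E
```

```text
85 (array([ 522.5542374 , -301.82770705,  -60.53809799]), np.float64(309.0), np.uint64(860), (281, 180, 17, 58))
100 (array([ 522.18284929, -302.03070428,  -61.252386  ]), np.float64(258.0), np.uint64(910), (281, 179, 17, 62))
115 (array([ 521.90605266, -301.81644899,  -63.65314488]), np.float64(198.0), np.uint64(977), (280, 179, 18, 62))
```

```bash
python3 -m crank '[{"dx":1.9,"dy":5.3,"dz":20,"ax":0,"ay":0,"az":0,"jaw":1},{"dx":0,"dy":0,"dz":25,"ax":0,"ay":0,"az":0,"jaw":1},{"dx":0,"dy":0,"dz":25,"ax":0,"ay":0,"az":0,"jaw":1},{"dx":0,"dy":0,"dz":20,"ax":0,"ay":0,"az":0,"jaw":0.2},{"dx":0,"dy":0,"dz":20,"ax":0,"ay":0,"az":0,"jaw":0},{"dx":0,"dy":0,"dz":17,"ax":0,"ay":0,"az":0,"jaw":-0.2},{"dx":0,"dy":0,"dz":0,"ax":0,"ay":0,"az":0,"jaw":-0.3}]' 60
python3 look.py w3
```

```text
clock: 4.2
tcp_pos: [520.8, -300.5, 42.8]
orientation: [-0.001, 0.533, 0.846, 0.0]
wrist_force: [-0.2, 0.7, 0.4]
width: 30.4
grasp_force: 0.0
[ 520.7941445  -300.52439751   42.8171725 ] yaw 115.57408706997113 z [-0.0024  0.0017 -1.    ] [-0.66  0.48 -0.18  0.91 -0.    0.47] 4.2
```

View pics/w3.png

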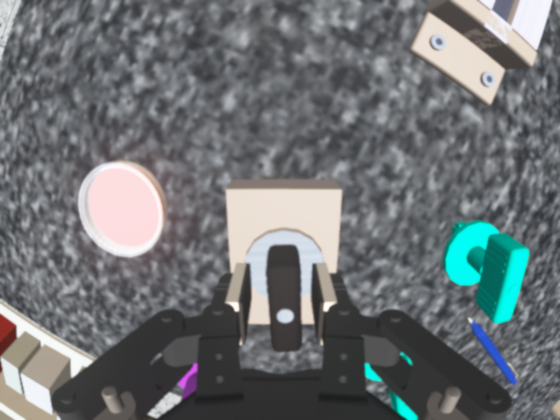

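The grip at (285,295) sits centred between the pads, with both fingers clear. I'll close and lift.

```bash
python3 -m crank '[{"dx":0,"dy":0,"dz":0,"ax":0,"ay":0,"az":0,"jaw":-1},{"dx":0,"dy":0,"dz":0,"ax":0,"ay":0,"az":0,"jaw":-1},{"dx":0,"dy":0,"dz":0,"ax":0,"ay":0,"az":0,"jaw":-1},{"dx":0,"dy":0,"dz":0,"ax":0,"ay":0,"az":0,"jaw":-1}]' 60
python3 -m crank '[{"dx":0,"dy":0,"dz":-10,"ax":0,"ay":0,"az":0,"jaw":-1},{"dx":0,"dy":0,"dz":-15,"ax":0,"ay":0,"az":0,"jaw":-1},{"dx":0,"dy":0,"dz":-25,"ax":0,"ay":0,"az":0,"jaw":-1},{"dx":0,"dy":0,"dz":-35,"ax":0,"ay":0,"az":0,"jaw":-1},{"dx":0,"dy":0,"dz":-35,"ax":0,"ay":0,"az":0,"jaw":-1},{"dx":0,"dy":0,"dz":0,"ax":0,"ay":0,"az":0,"jaw":-1}]' 60
python3 look.py w4
```

```text
clock: 4.65
tcp_pos: [522.8, -302.1, 45.9]
orientation: [0.002, 0.533, 0.846, -0.0]
wrist_force: [-0.0, -0.7, 6.4]
width: 13.2
grasp_force: 60.3
clock: 5.25
tcp_pos: [523.9, -302.8, 170.1]
orientation: [0.004, 0.533, 0.846, -0.0]
wrist_force: [0.0, -0.4, -1.3]
width: 13.0
grasp_force: 59.5
[ 523.94880391 -302.79224603  170.09687685] yaw 115.58671048702061 z [ 0.0067 -0.0052 -1.    ] [-0.66  0.39  0.    1.18 -0.    0.47] 5.25
```

```bash
python3 -m crank '[{"dx":0,"dy":0,"dz":0,"ax":0,"ay":0,"az":8.5,"jaw":-1},{"dx":0,"dy":0,"dz":0,"ax":0,"ay":0,"az":8.5,"jaw":-1},{"dx":0,"dy":0,"dz":0,"ax":0,"ay":0,"az":8.5,"jaw":-1},{"dx":40,"dy":8.8,"dz":0,"ax":0,"ay":0,"az":0,"jaw":-1},{"dx":40,"dy":8.8,"dz":0,"ax":0,"ay":0,"az":0,"jaw":-1},{"dx":40,"dy":8.8,"dz":0,"ax":0,"ay":0,"az":0,"jaw":-1},{"dx":40,"dy":8.8,"dz":0,"ax":0,"ay":0,"az":0,"jaw":-1},{"dx":40,"dy":8.8,"dz":0,"ax":0,"ay":0,"az":0,"jaw":-1},{"dx":0,"dy":0,"dz":0,"ax":0,"ay":0,"az":0,"jaw":-1},{"dx":0,"dy":0,"dz":0,"ax":0,"ay":0,"az":0,"jaw":-1}]'
python3 -m crank '[{"dx":0,"dy":0,"dz":0,"ax":0,"ay":0,"az":0,"jaw":-1},{"dx":0,"dy":0,"dz":0,"ax":0,"ay":0,"az":0,"jaw":-1}]'
python3 look.py w5 track:34 stop_block:47 stud_grip:180
```

```text
clock: 6.3
tcp_pos: [564.5, -99.8, 162.8]
orientation: [-0.001, 0.706, 0.708, -0.001]
wrist_force: [-0.7, -0.8, -1.4]
width: 13.1
grasp_force: 59.4
clock: 6.5
tcp_pos: [565.0, -102.3, 163.7]
orientation: [-0.0, 0.707, 0.707, -0.0]
wrist_force: [-1.1, -0.1, -1.7]
width: 13.3
grasp_force: 59.4
[ 565.03432657 -102.31190224  163.74650087] yaw 89.98188638792543 z [-9.e-04 -1.e-04 -1.e+00] [-0.32  0.34 -0.08  1.15 -0.    1.25] 6.5
track 0.71 [284.3, 114.2] (array([565.52566882, -24.16600526]), np.float64(-89.56106863502154)) ((565.6679077148438, -29.068763732910156), (206.86688232421875, 63.17596435546875), 89.97869110107422)
stud_grip 0.64 [283.8, 261.6] (array([564.67054253, -91.15510981]), np.float64(-89.84291539056376)) ((568.0052490234375, -98.56204223632812), (33.94409942626953, 65.52336883544922), 13.007243156433105)
stud_grip 0.4 [341.9, 309.8] (array([ 595.5295978 , -112.65638411]), np.float64(-23.066708161057097)) ((595.4348754882812, -112.75016784667969), (3.5325098037719727, 9.636975288391113), 66.51885223388672)
```

View pics/w5.png

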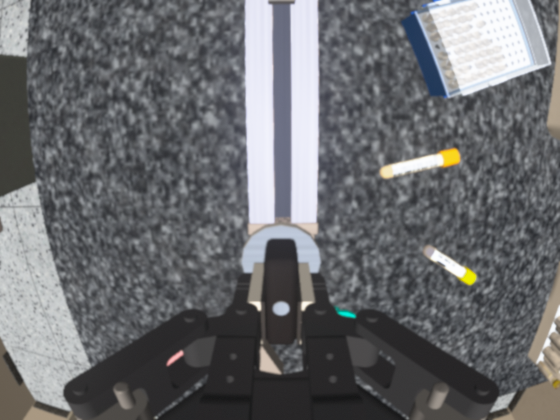

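```bash
python3 - <<'E'
from h import *
d,s=pickle.load(open("w5.pkl","rb"));g=d["color"].astype(int).max(2)
A=[];W=[]
for r in range(20,205,3):
    c=np.where(g[r,262:304]<120)[0]+262
    if len(c)<8: continue
    w=wray(d,s,[[c[0]-.5,r],[c[-1]+.5,r]],34);A.append(w.mean(0));W.append(np.ptp(w[:,0]))
A=np.array(A);p=np.polyfit(A[:,1],A[:,0],1);print("slot x=",p,"at -60:",np.polyval(p,-60),"resid",np.std(A[:,0]-np.polyval(p,A[:,1])),"width",np.mean(W),"yaw slot",90-np.degrees(np.arctan(p[0])))
print(wray(d,s,[[282,0],[282,3],[282,217],[282,221]],34))
# stud: grip front face top edges, collar edges
tz=s["tcp_pos"][2]
for r in(245,255,265,275,290): print(r,g[r,236:330:2].tolist())
E
```

```text
Traceback (most recent call last):
IndexError: too many indices for array: array is 1-dimensional, but 2 were indexed
```

```bash
python3 - <<'E'
from h import *
d,s=pickle.load(open("w5.pkl","rb"));g=d["color"].astype(int).max(2)
print(g[100,240:325:2].tolist())
A=[];W=[]
for r in range(20,205,3):
    q=g[r,258:308].astype(float);t=(q.max()+q[20:30].mean())/2;c=np.where(q<t)[0]+258
    if r==101:print(t,c)
    if len(c)<8 : continue
    w=wray(d,s,[[c[0]-.5,r],[c[-1]+.5,r]],34);A.append(w.mean(0));W.append(np.ptp(w[:,0]))
A=np.array(A);p=np.polyfit(A[:,1],A[:,0],1);print("slot x=",p,"at -60:",np.polyval(p,-60),"resid",np.std(A[:,0]-np.polyval(p,A[:,1])),"width",np.mean(W),"yaw slot",90-np.degrees(np.arctan(p[0])))
print(wray(d,s,[[282,0],[282,3],[282,217],[282,221]],34))
for r in(240,255,275,290): print(r,g[r,236:330:2].tolist())
E
```

```text
[111, 105, 124, 238, 248, 248, 248, 248, 248, 249, 249, 248, 249, 250, 249, 247, 223, 139, 132, 133, 132, 132, 130, 131, 132, 151, 240, 248, 248, 249, 248, 249, 249, 248, 248, 249, 250, 249, 246, 205, 102, 91, 87]
190.7 [273 274 275 276 277 278 279 280 281 282 283 284 285 286 287 288 289 290]
slot x= [-5.54115385e-03  5.65266580e+02] at -60: 565.5990496556927 resid 0.1507377215607819 width 14.556258082233105 yaw slot 90.31748147983751
[[ 565.6884719    73.63162867   34.        ]
 [ 565.68464502   70.83047718   34.        ]
 [ 565.58288542 -115.16397262   34.        ]
 [ 565.58395493 -118.93867284   34.        ]]
240 [95, 94, 87, 85, 113, 130, 160, 205, 216, 216, 215, 215, 216, 215, 215, 199, 134, 82, 62, 58, 60, 60, 60, 59, 60, 59, 59, 65, 85, 157, 212, 217, 217, 217, 217, 217, 217, 216, 188, 112, 77, 72, 73, 80, 85, 79, 80]
255 [85, 94, 98, 159, 209, 211, 212, 212, 212, 212, 212, 212, 212, 211, 154, 59, 47, 49, 48, 49, 48, 49, 48, 47, 47, 48, 47, 47, 47, 46, 78, 185, 213, 214, 214, 214, 214, 214, 214, 215, 214, 200, 139, 122, 109, 92, 85]
275 [68, 67, 59, 53, 51, 50, 50, 67, 130, 149, 150, 149, 148, 125, 64, 52, 56, 60, 61, 59, 58, 59, 59, 58, 58, 57, 56, 56, 54, 49, 44, 70, 137, 150, 150, 150, 148, 117, 56, 51, 50, 50, 58, 82, 91, 92, 92]
290 [57, 50, 51, 51, 51, 51, 78, 138, 148, 148, 149, 149, 138, 76, 44, 48, 53, 57, 58, 59, 56, 56, 57, 56, 55, 55, 55, 55, 51, 47, 42, 46, 92, 146, 149, 149, 149, 149, 126, 66, 52, 51, 50, 50, 50, 65, 102]
```

The slot is at x≈565.6 (measured width 14.6 mm, yaw 90.3°), and the stud is centred on the tool. The pad's edge shows at the top of the picture, (282,2), which is y≈71. I'll move over y≈-60 and descend.

```bash
python3 -m crank '[{"dx":20,"dy":0.3,"dz":0,"ax":0,"ay":0,"az":-0.2,"jaw":-1},{"dx":20,"dy":0.2,"dz":20,"ax":0,"ay":0,"az":0,"jaw":-1},{"dx":0,"dy":0,"dz":25,"ax":0,"ay":0,"az":0,"jaw":-1},{"dx":0,"dy":0,"dz":20,"ax":0,"ay":0,"az":0,"jaw":-1},{"dx":0,"dy":0,"dz":12,"ax":0,"ay":0,"az":0,"jaw":-1},{"dx":0,"dy":0,"dz":0,"ax":0,"ay":0,"az":0,"jaw":-1},{"dx":0,"dy":0,"dz":0,"ax":0,"ay":0,"az":0,"jaw":-1},{"dx":0,"dy":0,"dz":0,"ax":0,"ay":0,"az":0,"jaw":-1}]'
python3 look.py w6
python3 - <<'E'
from h import *
d,s=pickle.load(open("w6.pkl","rb"));g=d["color"].astype(int).max(2)
A=[]
for r in range(40,200,3):
    q=g[r,250:312].astype(float);t=(q.max()+q[26:36].mean())/2;c=np.where(q<t)[0]+250
    if len(c)<8:continue
    w=wray(d,s,[[c[0]-.5,r],[c[-1]+.5,r]],34)
    if 12<np.ptp(w[:,0])<17:A.append(w.mean(0))
A=np.array(A);p=np.polyfit(A[:,1],A[:,0],1);print(len(A),p,np.polyval(p,s["tcp_pos"][1]),np.std(A[:,0]-np.polyval(p,A[:,1])))
E
```

```text
clock: 7.5
tcp_pos: [566.8, -61.7, 88.5]
orientation: [0.001, 0.706, 0.709, 0.001]
wrist_force: [0.8, -1.1, -1.9]
width: 13.0
grasp_force: 59.4
[566.84801058 -61.67543605  88.52527517] yaw 90.25879688722537 z [ 2.1e-03 -6.0e-04 -1.0e+00] [-0.25  0.38 -0.22  0.97 -0.    1.32] 7.5
54 [-6.74438038e-03  5.65249952e+02] 565.6659141264175 0.16569327158285738
```

View pics/w6.png

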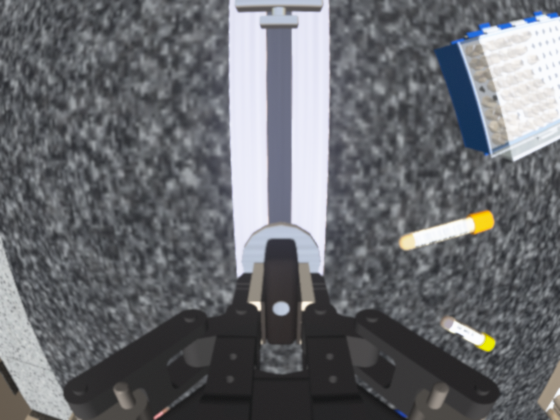

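```bash
python3 - <<'E'
from h import *
d,s=pickle.load(open("w6.pkl","rb"));print("pad front edge at z34+11, z34",wray(d,s,[[280,27],[280,27]],45)[0],wray(d,s,[[280,27]],34))
E
python3 -m crank '[{"dx":0,"dy":0,"dz":0,"ax":0,"ay":0,"az":0,"jaw":-1},{"dx":0,"dy":0,"dz":0,"ax":0,"ay":0,"az":0,"jaw":-1},{"dx":0,"dy":0,"dz":0,"ax":0,"ay":0,"az":0,"jaw":-1},{"dx":0,"dy":0,"dz":0,"ax":0,"ay":0,"az":0,"jaw":-1}]';python3 -m crank '[{"dx":0,"dy":0,"dz":0,"ax":0,"ay":0,"az":0,"jaw":-1}]'
```

```text
pad front edge at z34+11, z34 [565.62683385  67.71407186  45.        ] [[565.61065734  70.49726149  34.        ]]
clock: 7.95
tcp_pos: [565.9, -61.2, 87.4]
orientation: [0.0, 0.705, 0.709, 0.0]
wrist_force: [-0.8, 1.1, -1.9]
width: 12.9
grasp_force: 59.4
clock: 8.05
tcp_pos: [565.9, -61.1, 87.3]
orientation: [0.0, 0.705, 0.709, -0.0]
wrist_force: [-0.6, 0.8, -2.3]
width: 13.4
grasp_force: 59.4
```

```bash
python3 -m crank '[{"dx":0,"dy":-0.2,"dz":4,"ax":0,"ay":0,"az":0,"jaw":-1},{"dx":0,"dy":0,"dz":4,"ax":0,"ay":0,"az":0,"jaw":-1},{"dx":0,"dy":0,"dz":3,"ax":0,"ay":0,"az":0,"jaw":-1},{"dx":0,"dy":0,"dz":2,"ax":0,"ay":0,"az":0,"jaw":-1},{"dx":0,"dy":0,"dz":2,"ax":0,"ay":0,"az":0,"jaw":-1},{"dx":0,"dy":0,"dz":0,"ax":0,"ay":0,"az":0,"jaw":-1},{"dx":0,"dy":0,"dz":0,"ax":0,"ay":0,"az":0,"jaw":-1}]'; python3 -m crank '[{"dx":0,"dy":0,"dz":2,"ax":0,"ay":0,"az":0,"jaw":-1},{"dx":0,"dy":0,"dz":0,"ax":0,"ay":0,"az":0,"jaw":-1},{"dx":0,"dy":0,"dz":0,"ax":0,"ay":0,"az":0,"jaw":-1}]'
```

```text
clock: 8.75
tcp_pos: [565.7, -61.2, 72.3]
orientation: [0.0, 0.705, 0.709, -0.0]
wrist_force: [0.5, -0.4, -1.5]
width: 13.1
grasp_force: 59.4
clock: 9.05
tcp_pos: [565.7, -61.2, 70.3]
orientation: [0.0, 0.705, 0.709, -0.0]
wrist_force: [0.0, 0.3, -2.2]
width: 12.8
grasp_force: 59.4
```

No contact at 70.3, so the head is probably entering the slot. I'll continue to the floor.

```bash
python3 -m crank '[{"dx":0,"dy":0,"dz":1.5,"ax":0,"ay":0,"az":0,"jaw":-1},{"dx":0,"dy":0,"dz":1.5,"ax":0,"ay":0,"az":0,"jaw":-1},{"dx":0,"dy":0,"dz":0,"ax":0,"ay":0,"az":0,"jaw":-1},{"dx":0,"dy":0,"dz":0,"ax":0,"ay":0,"az":0,"jaw":-1}]'; python3 -m crank '[{"dx":0,"dy":0,"dz":1.5,"ax":0,"ay":0,"az":0,"jaw":-1},{"dx":0,"dy":0,"dz":1.5,"ax":0,"ay":0,"az":0,"jaw":-1},{"dx":0,"dy":0,"dz":0,"ax":0,"ay":0,"az":0,"jaw":-1},{"dx":0,"dy":0,"dz":0,"ax":0,"ay":0,"az":0,"jaw":-1}]'
```

```text
clock: 9.45
tcp_pos: [565.6, -61.1, 67.2]
orientation: [-0.0, 0.705, 0.709, -0.0]
wrist_force: [0.4, -0.4, -2.1]
width: 13.0
grasp_force: 59.4
clock: 9.85
tcp_pos: [565.8, -61.2, 64.4]
orientation: [0.0, 0.705, 0.709, 0.0]
wrist_force: [0.3, -0.3, 0.4]
width: 12.9
grasp_force: 59.6
```

```bash
python3 -m crank '[{"dx":8,"dy":0,"dz":0,"ax":0,"ay":0,"az":0,"jaw":-1},{"dx":15,"dy":0,"dz":0,"ax":0,"ay":0,"az":0,"jaw":-1},{"dx":15,"dy":0,"dz":0,"ax":0,"ay":0,"az":0,"jaw":-1},{"dx":15,"dy":0,"dz":0,"ax":0,"ay":0,"az":0,"jaw":-1},{"dx":15,"dy":0,"dz":0,"ax":0,"ay":0,"az":0,"jaw":-1},{"dx":12,"dy":0,"dz":0,"ax":0,"ay":0,"az":0,"jaw":-1},{"dx":8,"dy":0,"dz":0,"ax":0,"ay":0,"az":0,"jaw":-1},{"dx":4,"dy":0,"dz":0,"ax":0,"ay":0,"az":0,"jaw":-1},{"dx":0,"dy":0,"dz":0,"ax":0,"ay":0,"az":0,"jaw":-1},{"dx":0,"dy":0,"dz":0,"ax":0,"ay":0,"az":0,"jaw":-1}]'; python3 look.py w7
```

```text
clock: 10.85
tcp_pos: [565.3, 31.7, 64.4]
orientation: [-0.001, 0.705, 0.709, 0.001]
wrist_force: [0.1, 3.6, 2.5]
width: 13.2
grasp_force: 59.9
[565.27737018  31.65359058  64.40146493] yaw 90.30431712415141 z [ 3.0e-04  2.1e-03 -1.0e+00] [-0.09  0.4  -0.26  0.91  0.    1.48] 10.85
```

View pics/w7.png

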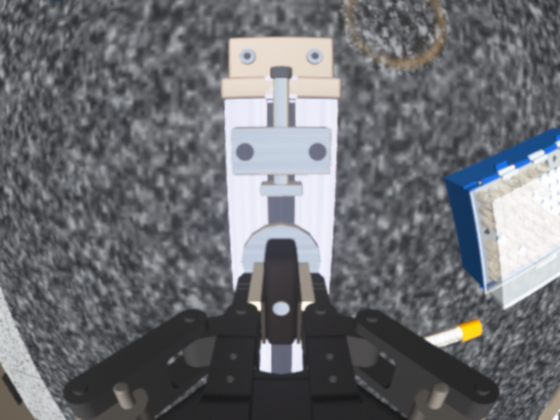

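The collar front at (281,222) is approaching the pad at (281,194), with no contact yet.

```bash
python3 - <<'E'
from h import *
d,s=pickle.load(open("w7.pkl","rb"));print(wray(d,s,[[281,195]],45),wray(d,s,[[281,222]],48.5))
E
python3 -m crank '[{"dx":4,"dy":0,"dz":0,"ax":0,"ay":0,"az":0,"jaw":-1},{"dx":3,"dy":0,"dz":0,"ax":0,"ay":0,"az":0,"jaw":-1},{"dx":1,"dy":0,"dz":0,"ax":0,"ay":0,"az":0,"jaw":-1},{"dx":0,"dy":0,"dz":0,"ax":0,"ay":0,"az":0,"jaw":-1},{"dx":0,"dy":0,"dz":0,"ax":0,"ay":0,"az":0,"jaw":-1}]'
```

```text
[[564.84888266  69.37531503  45.        ]] [[564.91281256  55.81406171  48.5       ]]
clock: 11.4
tcp_pos: [565.4, 38.5, 64.3]
orientation: [0.0, 0.705, 0.709, -0.0]
wrist_force: [0.3, -3.2, 3.4]
width: 13.1
grasp_force: 60.0
```

```bash
python3 -m crank '[{"dx":2,"dy":0,"dz":0,"ax":0,"ay":0,"az":0,"jaw":-1},{"dx":1,"dy":0,"dz":0,"ax":0,"ay":0,"az":0,"jaw":-1},{"dx":1,"dy":0,"dz":0,"ax":0,"ay":0,"az":0,"jaw":-1},{"dx":0,"dy":0,"dz":0,"ax":0,"ay":0,"az":0,"jaw":-1}]';python3 -m crank '[{"dx":1,"dy":0,"dz":0,"ax":0,"ay":0,"az":0,"jaw":-1},{"dx":0,"dy":0,"dz":0,"ax":0,"ay":0,"az":0,"jaw":-1}]';python3 -m crank '[{"dx":1,"dy":0,"dz":0,"ax":0,"ay":0,"az":0,"jaw":-1},{"dx":0,"dy":0,"dz":0,"ax":0,"ay":0,"az":0,"jaw":-1}]'
```

```text
clock: 11.8
tcp_pos: [565.1, 43.0, 64.2]
orientation: [-0.0, 0.705, 0.709, -0.0]
wrist_force: [0.5, -3.1, 2.4]
width: 13.0
grasp_force: 60.0
clock: 12.0
tcp_pos: [565.1, 44.0, 64.3]
orientation: [-0.0, 0.705, 0.709, -0.0]
wrist_force: [-0.0, -2.0, 2.5]
width: 12.9
grasp_force: 60.0
clock: 12.2
tcp_pos: [565.1, 45.0, 64.2]
orientation: [-0.0, 0.705, 0.709, -0.0]
wrist_force: [-0.2, -3.5, 2.9]
width: 12.9
grasp_force: 60.0
```

```bash
for i in 1 2; do :; done; python3 -m crank '[{"dx":0.7,"dy":0,"dz":0,"ax":0,"ay":0,"az":0,"jaw":-1},{"dx":0,"dy":0,"dz":0,"ax":0,"ay":0,"az":0,"jaw":-1}]';python3 -m crank '[{"dx":0.5,"dy":0,"dz":0,"ax":0,"ay":0,"az":0,"jaw":-1},{"dx":0,"dy":0,"dz":0,"ax":0,"ay":0,"az":0,"jaw":-1}]'
```

```text
clock: 12.4
tcp_pos: [565.1, 45.6, 64.2]
orientation: [-0.0, 0.705, 0.709, -0.0]
wrist_force: [0.6, -2.9, 2.2]
width: 12.7
grasp_force: 60.0
clock: 12.6
tcp_pos: [565.1, 46.1, 64.2]
orientation: [0.0, 0.705, 0.709, -0.0]
wrist_force: [0.7, -3.0, 3.0]
width: 13.0
grasp_force: 60.0
```

```bash
python3 -m crank '[{"dx":0.7,"dy":0,"dz":0,"ax":0,"ay":0,"az":0,"jaw":-1},{"dx":0,"dy":0,"dz":0,"ax":0,"ay":0,"az":0,"jaw":-1}]';python3 -m crank '[{"dx":0.7,"dy":0,"dz":0,"ax":0,"ay":0,"az":0,"jaw":-1},{"dx":0,"dy":0,"dz":0,"ax":0,"ay":0,"az":0,"jaw":-1}]'
```

```text
clock: 12.8
tcp_pos: [565.1, 46.6, 64.3]
orientation: [0.0, 0.705, 0.709, -0.0]
wrist_force: [0.5, -4.1, 3.1]
width: 13.0
grasp_force: 60.0
clock: 13.0
tcp_pos: [565.1, 46.8, 64.3]
orientation: [0.001, 0.706, 0.709, -0.001]
wrist_force: [-0.4, -5.8, 2.3]
width: 12.3
grasp_force: 60.0
```

```bash
python3 -m crank '[{"dx":0.7,"dy":0,"dz":0,"ax":0,"ay":0,"az":0,"jaw":-1},{"dx":0,"dy":0,"dz":0,"ax":0,"ay":0,"az":0,"jaw":-1}]';python3 -m crank '[{"dx":0.5,"dy":0,"dz":0,"ax":0,"ay":0,"az":0,"jaw":-1},{"dx":0,"dy":0,"dz":0,"ax":0,"ay":0,"az":0,"jaw":-1}]'
```

```text
clock: 13.2
tcp_pos: [565.1, 46.9, 64.4]
orientation: [0.001, 0.706, 0.709, -0.001]
wrist_force: [-1.2, -7.0, 3.5]
width: 13.1
grasp_force: 60.1
clock: 13.4
tcp_pos: [565.1, 46.9, 64.4]
orientation: [0.001, 0.706, 0.708, -0.001]
wrist_force: [-1.8, -8.7, 3.4]
width: 13.1
grasp_force: 60.1
```

```bash
python3 -m crank '[{"dx":0,"dy":0,"dz":2,"ax":0,"ay":0,"az":0,"jaw":-1},{"dx":0,"dy":0,"dz":2,"ax":0,"ay":0,"az":0,"jaw":-1},{"dx":0,"dy":0,"dz":2,"ax":0,"ay":0,"az":0,"jaw":-1},{"dx":0,"dy":0,"dz":1,"ax":0,"ay":0,"az":0,"jaw":-1},{"dx":0,"dy":0,"dz":0,"ax":0,"ay":0,"az":0,"jaw":-1},{"dx":0,"dy":0,"dz":0,"ax":0,"ay":0,"az":0,"jaw":-1}]'
```

```text
clock: 14.0
tcp_pos: [565.2, 46.8, 58.2]
orientation: [0.001, 0.706, 0.708, -0.001]
wrist_force: [-2.1, -9.3, 9.3]
width: 13.0
grasp_force: 61.2
```

```bash
python3 -m crank '[{"dx":0,"dy":0,"dz":1,"ax":0,"ay":0,"az":0,"jaw":-1},{"dx":0,"dy":0,"dz":0,"ax":0,"ay":0,"az":-4,"jaw":-1},{"dx":0,"dy":0,"dz":0,"ax":0,"ay":0,"az":-6,"jaw":-1},{"dx":0,"dy":0,"dz":0,"ax":0,"ay":0,"az":-6,"jaw":-1},{"dx":0,"dy":0,"dz":0,"ax":0,"ay":0,"az":-6,"jaw":-1},{"dx":0,"dy":0,"dz":0,"ax":0,"ay":0,"az":0,"jaw":-1}]'; python3 -c "
from bench import robot
s=robot.observe();print(s['torque'],s['joints'])"
```

```text
clock: 14.6
tcp_pos: [567.4, 47.0, 57.8]
orientation: [0.003, 0.557, 0.831, -0.0]
wrist_force: [0.4, -8.4, 7.8]
width: 12.9
grasp_force: 60.7
[-1.79962463 -0.37396572  0.02785452] [-0.056791    0.40885399 -0.26058034  0.896572   -0.00304481  1.12399484]
```

```bash
python3 -m crank '[{"dx":0,"dy":0,"dz":0,"ax":0,"ay":0,"az":-7,"jaw":-1},{"dx":0,"dy":0,"dz":0,"ax":0,"ay":0,"az":-7,"jaw":-1},{"dx":0,"dy":0,"dz":0,"ax":0,"ay":0,"az":-7,"jaw":-1},{"dx":0,"dy":0,"dz":0,"ax":0,"ay":0,"az":-7,"jaw":-1},{"dx":0,"dy":0,"dz":0,"ax":0,"ay":0,"az":0,"jaw":-1}]'; python3 -m crank '[{"dx":0,"dy":0,"dz":0,"ax":0,"ay":0,"az":-7,"jaw":-1},{"dx":0,"dy":0,"dz":0,"ax":0,"ay":0,"az":-7,"jaw":-1},{"dx":0,"dy":0,"dz":0,"ax":0,"ay":0,"az":-7,"jaw":-1},{"dx":0,"dy":0,"dz":0,"ax":0,"ay":0,"az":-7,"jaw":-1},{"dx":0,"dy":0,"dz":0,"ax":0,"ay":0,"az":-7,"jaw":-1},{"dx":0,"dy":0,"dz":0,"ax":0,"ay":0,"az":-5,"jaw":-1},{"dx":0,"dy":0,"dz":0,"ax":0,"ay":0,"az":0,"jaw":-1},{"dx":0,"dy":0,"dz":0,"ax":0,"ay":0,"az":0,"jaw":-1}]';python3 look.py w8
```

```text
clock: 15.1
tcp_pos: [567.7, 47.2, 57.9]
orientation: [0.003, 0.339, 0.941, -0.0]
wrist_force: [1.2, -7.4, 7.8]
width: 12.8
grasp_force: 60.8
clock: 15.9
tcp_pos: [567.9, 47.8, 58.0]
orientation: [0.003, -0.002, 1.0, -0.001]
wrist_force: [2.0, -5.0, 7.5]
width: 12.9
grasp_force: 60.7
[567.86455611  47.8078237   57.95165422] yaw -179.737165837132 z [ 0.0055 -0.0017 -1.    ] [-0.06  0.41 -0.26  0.9  -0.   -0.06] 15.9
```

View pics/w8.png

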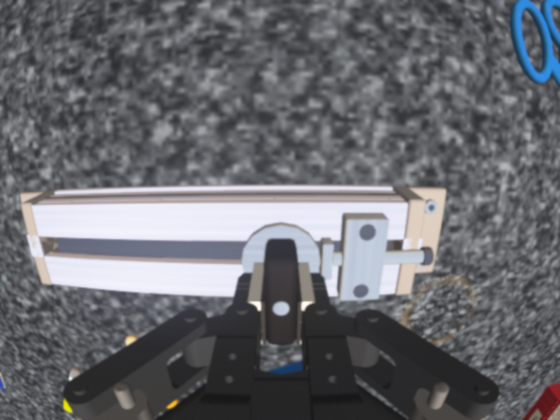

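The grip lies across the slot (yaw 180°), and the collar meets the pad at (322,258), still bearing at about 5 N. I'll ease up to the lips before opening.

```bash
python3 -m crank '[{"dx":0,"dy":0.5,"dz":-1,"ax":0,"ay":0,"az":0,"jaw":-1},{"dx":0,"dy":0,"dz":-1,"ax":0,"ay":0,"az":0,"jaw":-1},{"dx":0,"dy":0,"dz":-1,"ax":0,"ay":0,"az":0,"jaw":-1},{"dx":0,"dy":0,"dz":0,"ax":0,"ay":0,"az":0,"jaw":-1},{"dx":0,"dy":0,"dz":0,"ax":0,"ay":0,"az":0,"jaw":-1}]'
```

```text
clock: 16.45
tcp_pos: [567.7, 47.9, 59.9]
orientation: [0.002, -0.002, 1.0, -0.001]
wrist_force: [4.5, -5.5, 0.2]
width: 12.8
grasp_force: 59.9
```

```bash
python3 -m crank '[{"dx":-1.5,"dy":0,"dz":0,"ax":0,"ay":0,"az":0,"jaw":-1},{"dx":0,"dy":0,"dz":0,"ax":0,"ay":0,"az":0,"jaw":-1}]' 30; python3 -m crank '[{"dx":0,"dy":0,"dz":0,"ax":0,"ay":0,"az":0,"jaw":-0.6},{"dx":0,"dy":0,"dz":0,"ax":0,"ay":0,"az":0,"jaw":-0.5},{"dx":0,"dy":0,"dz":0,"ax":0,"ay":0,"az":0,"jaw":-0.4},{"dx":0,"dy":0,"dz":0,"ax":0,"ay":0,"az":0,"jaw":-0.4}]'; python3 look.py w9; python3 - <<'E'
import cv2
a=cv2.imread("pics/w9.png")[160:370,180:460];cv2.imwrite("pics/w9c.png",cv2.resize(a,None,fx=2.8,fy=2.8))
E
```

```text
clock: 16.65
tcp_pos: [567.9, 47.9, 59.9]
orientation: [0.001, -0.002, 1.0, -0.001]
wrist_force: [1.5, -7.2, 3.2]
width: 13.1
grasp_force: 60.5
clock: 17.05
tcp_pos: [566.0, 49.7, 58.8]
orientation: [-0.001, -0.003, 1.0, 0.0]
wrist_force: [-0.5, 0.1, 0.3]
width: 25.7
grasp_force: 0.0
[566.02166767  49.7378909   58.83370139] yaw -179.6855657725831 z [-1.2e-03  8.0e-04 -1.0e+00] [-0.05  0.41 -0.26  0.91  0.   -0.06] 17.05
```

View pics/w9c.png

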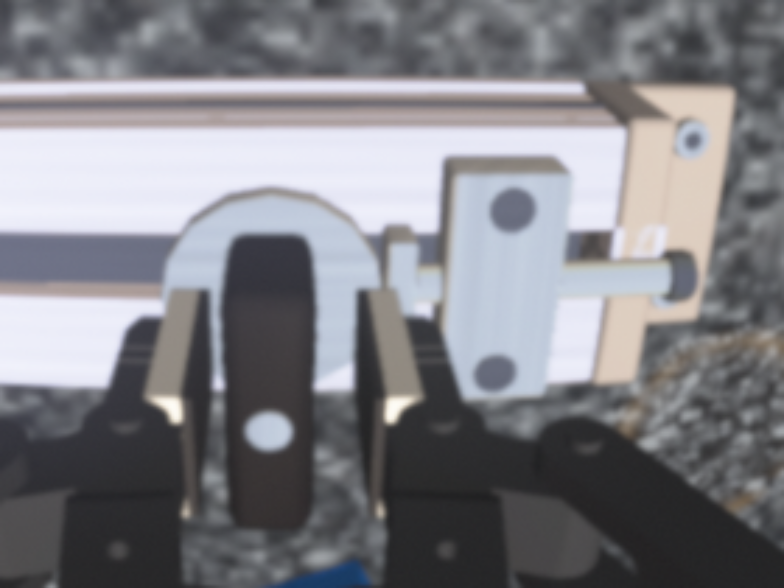

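The fingers are clear on both sides of the grip, and the collar edge at crop (380,280) is at the pad (388,270). I'll retract straight up and check the gap.

```bash
python3 -m crank '[{"dx":0,"dy":0,"dz":-4,"ax":0,"ay":0,"az":0,"jaw":-0.4},{"dx":0,"dy":0,"dz":-10,"ax":0,"ay":0,"az":0,"jaw":-0.4},{"dx":0,"dy":0,"dz":-15,"ax":0,"ay":0,"az":0,"jaw":-0.4},{"dx":0,"dy":0,"dz":-20,"ax":0,"ay":0,"az":0,"jaw":-0.4},{"dx":0,"dy":0,"dz":-20,"ax":0,"ay":0,"az":0,"jaw":-0.4},{"dx":0,"dy":0,"dz":-20,"ax":0,"ay":0,"az":0,"jaw":-0.4},{"dx":0,"dy":0,"dz":0,"ax":0,"ay":0,"az":0,"jaw":-0.4},{"dx":0,"dy":0,"dz":0,"ax":0,"ay":0,"az":0,"jaw":-0.4}]'; python3 look.py w10 ; python3 - <<'E'
from h import *
d,s=pickle.load(open("w10.pkl","rb"))
u,v=wproj(d,s,[[565.5,69,45]])[0];print(u,v);u,v=int(u),int(v)
a=d["color"][max(0,v-45):v+45,max(0,u-75):u+45];cv2.imwrite("pics/w10c.png",cv2.resize(a,None,fx=6,fy=6,interpolation=2))
E
```

```text
clock: 17.9
tcp_pos: [567.1, 49.2, 149.1]
orientation: [0.001, -0.002, 1.0, -0.0]
wrist_force: [0.3, -1.0, -0.5]
width: 25.7
grasp_force: 0.0
[567.08622021  49.15256243 149.05789804] yaw -179.71716410778657 z [ 1.8e-03 -1.0e-04 -1.0e+00] [-0.05  0.34 -0.13  1.11  0.   -0.06] 17.9
306.0095233754865 211.19236347079138
```

View pics/w10c.png

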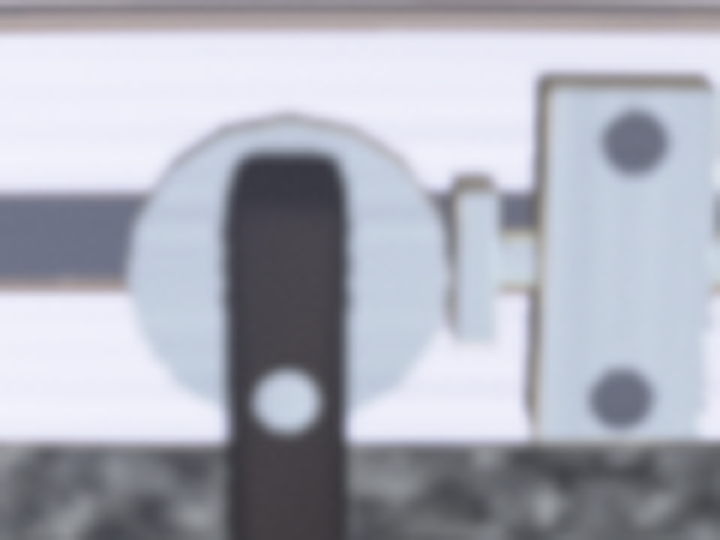

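The collar at crop (448,270) touches the pad with no visible gap, and the grip stands square across the slot.

```bash
python3 -c "
from bench import robot
print(robot.sign_off())"
```

```text
the job is handed in; nothing more can be done
None
```

The job is handed in at about 18 s on the clock: the stud is locked across the slot with its collar against the stop-screw pad (no gap visible in the last picture), the gripper is clear, and the arm did not go near the bottle or the dish.

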